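# Shut the red stopcock under the sliding cover

## Task

Slide the dark wooden cover of the grey stopcock box all the way back, away from the robot, then push the red valve handle that it hid clockwise until it is fully shut against its stop. Only push with the fingertips or the outside of the fingers: the handle is not taken between the fingers, and the cover must not be lifted or tilted out of its runners and it stays open; leave the black handle as it is, and do not disturb the things standing round the box.

Things in the scene. Friction and masses are not known exactly. Their poses are not given: they have to be found in the camera images.
- valve_box: grey steel stopcock box fixed to the table, 270 (x) x 260 (y) x 82 mm. Origin: centre of its underside, at table height; x points to its rear (away from the robot, turned up to 0.3 rad), y to its left, z up. Front wall x -135 to -120 mm, top z 70. Rear half (x > 0): solid deck, z 70. Side runners (|y| 122 to 130) and rear stop (from x 129) rise to z 82
- well (a point): centre of the well's floor, in the box's front half, 12 mm above the table; axes as the box. The well is open above once the cover is back: 120 (x) x 224 (y) mm, 58 mm deep, and holds two valves side by side, no wall between them
- cover: dark wooden board 134 (x) x 240 (y) x 16 mm, 0.25 to 0.5 kg, loose on the box over the well between the runners (2 mm play a side). Origin: centre of its underside (z 70 mm); axes as the box. Starts at x -61 to -49 mm in the box's frame; slides to the box's +x until it meets the rear stop (x 62 mm). Pushing it takes 1 to 5 N
- cover_front (a point): middle of the cover's front edge face (the one towards the robot, beside the brass strip), 78 mm above the table; the face is 240 mm wide, z 70 to 86 mm, and stands free above the front wall, to be pushed with the fingertips
- valve_red: fixed brass stopcock on a copper pipe along the box's x axis, with the RED handle, in the left or right half of the well. Origin: on the handle's vertical turning axis, at table height; axes as the box. In the box's frame it is at x -92 mm, y +68 (left) or -44 mm (right). The brass ends at z 40 mm, the pipe's top at z 29 mm
- red_handle (a joint): angle of the red handle, rad: 0 = open, pointing along the box's +x (along the pipe); grows clockwise seen from above; 1.571 = shut, pointing along the box's -y, against its stop. Starts at 0 to 0.4, stays where it is left, takes about 0.08 N m (2 N at the paddle)
- red_grip (a point): centre of the red paddle at the end of the red handle, 46 mm from the turning axis, 50 mm above the table. The paddle is an upright blade 28 mm long (32 to 60 mm from the axis), 10 mm thick, z 36 to 64 mm; x axis outward along the handle, z up. At least 39 mm are free between the open paddle's left face and a wall
- valve_black: the same stopcock with the BLACK handle, in the other half of the well; origin and axes as for the red one
- black_handle (a joint): angle of the black handle, as for the red one; starts between 0 and 0.4; to be left as it is
- black_grip (a point): centre of the black paddle, as for the red one
- cup: small speckled porcelain cup, 60x61x52 mm, loose bystander on the table beside the box; origin: centre of its underside
- crucible: small white crucible, 36x36x37 mm, loose bystander on the table beside the box; origin: centre of its underside
- salve_tin: closed round brass salve tin with a paper label, 55x55x22 mm, loose bystander on the table beside the box; origin: centre of its underside
- cork_large: large tapered cork, 42x42x26 mm, loose bystander on the table beside the box; origin: centre of its underside
- weight_100: knobbed brass weight, 27x27x30 mm, loose bystander on the table beside the box; origin: centre of its underside

How it is judged:
On the way, in this order (a step that is already met when the one before it is completed fails the run):
1. the cover is slid back off the well, lying in its runners (x of cover in the frame of valve_box above 0.045 m and z of cover in the frame of valve_box below 0.078 m), for 0.2 s.
2. the red handle is pushed shut (value of joint red_handle above 1.48 rad), for 0.2 s.
At the end, for the whole second after the job is handed in: the cover lies flat and still in its runners, within about 17 mm of the rear stop; the red handle is within 0.09 rad (5 degrees) of its shut stop and still; the black paddle is within 12 mm and every bystander within 20 mm of where it started (x of cover in the frame of valve_box above 0.045 m and z of cover in the frame of valve_box between 0.066 and 0.075 m and angle between cover's own z axis and vertical below 0.06 rad and linear speed of cover below 0.01 m/s and value of joint red_handle above 1.48 rad and velocity of joint red_handle below 0.05 rad/s and distance of black_grip from where it was at the start of the episode below 0.012 m and distance of each of cup, crucible, salve_tin, cork_large, weight_100 from where it was at the start of the episode below 0.02 m); the robot touches nothing.
It fails at once if the cover is lifted more than 8 mm or tilted more than 0.1 rad (z of cover in the frame of valve_box above 0.078 m or angle between cover's own z axis and vertical above 0.1 rad).
It fails at once if the red paddle is held between the fingers (contact force between the fingers and valve_red above 0.5 N and x of the grasp point in the frame of red_grip between -0.022 and 0.022 m and y of the grasp point in the frame of red_grip between -0.005 and 0.005 m and z of the grasp point in the frame of red_grip between -0.02 and 0.02 m).
It fails at once if the black handle is moved (paddle more than 12 mm) (distance of black_grip from where it was at the start of the episode above 0.012 m).
It fails at once if a bystander is moved more than 20 mm or lifted (distance of any of cup, crucible, salve_tin, cork_large, weight_100 from where it was at the start of the episode above 0.02 m).
It also fails if it takes over 51 s, if anything falls off the work surface, if the arm or the gripper's body presses on something with over 40 N, if the wrist force passes 120 N, or if a joint passes its speed limit or range.

## Robot

A 6-joint arm with a two-finger parallel gripper is mounted at the origin on a cart in front of the work surface, level with it; the furniture and walls round the work are solid. World frame = base frame: x ahead of the robot, y to its left, z up, the work surface at z = 0. Lengths are in m, angles in rad, forces in N, time in s.
With the tool pointing down it reaches from about 0.4 to 0.825 m from the base axis. Payload 7 kg.
Tool frame: the origin (TCP) lies midway between the tips of the shut fingers; the grasp point (between the pads) lies 19 mm behind it; z points along the fingers, y is the line along which they close (so a half turn about z gives the same grasp; the last joint's range is limited). The gripper opens to 88 mm and grips with 3 to 60 N. Pads are 19 mm wide; open, the fingers measure 130 mm over their backs; the gripper's body (78 mm by 193 mm) begins 47 mm behind the grasp point.
Start: joints at [0.965, 0.359, 0.012, 0, -1.224, -0.288], TCP at [0.526, 0.423, 0.227] pointing down, gripper open.
Joint ranges: [-3.07, 3.07], [-1.43, 2.12], [-1.02, 1.25], [-3.03, 1.67], [-3.05, -0], [-3.03, 3.03]. Speed limits (rad/s): [2.39, 2.39, 3.01, 3.14, 3.14, 3.14].

## Interface

Orientations are given as a unit quaternion [x, y, z, w].
In Python, from station import * gives the robot as it stands. Calls block until the motion is done:
- move_to(position, orientation): joint-space move of the TCP to a pose.
- move_linear(position, v=0.15, ori=None, contact_N=None): straight line of the TCP; ori=None keeps the orientation; v is the mean speed in m/s. With contact_N (N) it stops when the force on the tool has changed by that much, and returns True; else False.
- movej(angles): joint-space move.
- grip(opening, strength=None): finger opening in m; strength is the grip in N (None keeps the last); returns when the fingers have stopped.
- wait(seconds).
- inverse_kinematics(position, orientation): joint angles nearest the present ones, or None.
- sense(): the state.
- grab_frame(name): name is "scene" or "top" or "wrist"; returns (picture, depth): 384x512x3 uint8, blue, green, red; 384x512 float32, m along the optical axis (not along the pixel's ray), 0 where there is no reading.
- get_calibration(name): a dict with "fov_y" (degrees; the focal length in pixels is half the picture's height over the tangent of half this angle, whatever the lens; pixels are square), "cx", "cy" (the principal point, pixels), "xyz" and "rotation" of the camera in the world; the wrist camera has in their place "hand_eye" (4x4, takes a point from camera to tool coordinates, whose origin is the TCP and whose axes are the flange's). Camera axes: x right, y down, z forward; pixel columns grow to the right and rows downward; lengths in m; the calibration is good to about 2 mm. The wrist camera is an equidistant fisheye: a pixel r from the principal point sees the ray r / f radians off the axis. A picture is of the moment at which its call begins: read the wrist's pose just before it. get_calibration takes no time and is no camera call.
A pose or a line that the arm cannot do raises IKError and nothing moves.
- sign_off(): hands the job in; it is judged then, once.
The state is a dict: "time": time; "qpos": joint angles; "qvel": joint speeds; "joint_efforts": joint torques, N m; "tool_pos": TCP position; "tcp_rot": TCP orientation; "contact_force": force on the tool from outside, world axes, zero at the start; "ft_torque": the same for the moment, N m; "opening": finger opening in m; "finger_force": force on a finger pad.
Only numpy, scipy, OpenCV 4.12 (cv2) and the standard library are available. Lean on these libraries where they do the work, as an engineer would, in place of code of your own. Each camera call takes 0.05 s, during which the arm holds its last target. There are 200 camera calls.

## Working session

There is one attempt and no reset: what is moved stays moved. The work goes in short steps, each a Python script; the robot and the scene stay as the last script left them, time stands still between calls to the robot, and variables do not carry over. Pictures are saved under pics/ and viewed, at most 10 in all, crops included, and the job is handed in when it is done.

```bash
mkdir -p pics
python3 - <<'E'
from station import *
import cv2, numpy as np
for n in ("scene","top"):
    p,d=grab_frame(n); cv2.imwrite(f"pics/{n}0.png",p); np.savez(f"pics/{n}0.npz",p=p,d=d)
    c=get_calibration(n); print(n,c)
s=sense(); print(s["tcp_rot"],s["time"],s["contact_force"])
E
```

```text
scene {'fov_y': 42.38287449209568, 'cx': 258.53845336196235, 'cy': 194.15392649071043, 'xyz': array([0.07288568, 0.74287888, 0.69098743]), 'rotation': array([-0.28733054,  0.84447613, -0.42786744,  0.14570749])}
top {'fov_y': 48.74662379406707, 'cx': 255.34222127521426, 'cy': 195.6317121988896, 'xyz': array([0.44146336, 0.06444734, 0.96741726]), 'rotation': array([ 0.70718758, -0.70318504,  0.04612194, -0.05735241])}
[ 9.01773038e-01 -4.32209247e-01 -2.41704733e-04  7.03982292e-04] 0.1 [-0.66766513  0.04399729 -1.38862871]
```

View pics/top0.png

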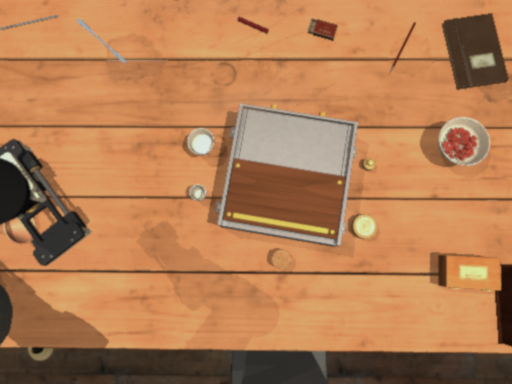

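View pics/scene0.png

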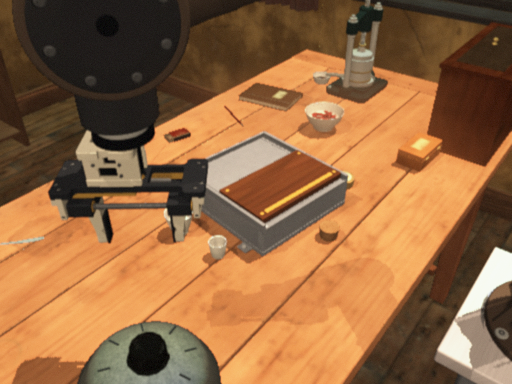

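Top view: the box has corners at about (240,105), (357,122), (340,244) and (219,226), and the cover is over its front half. The cork is in front at (281,258), the cup at (200,142), the crucible at (196,192), the tin at (364,226) and the weight at (368,165). The scene view shows the same layout with the gripper well clear.

```bash
cat > h.py <<'E'
import numpy as np, cv2
from scipy.spatial.transform import Rotation as R
from station import *
def cloud(n,d):
    c=get_calibration(n); f=d.shape[0]/2/np.tan(np.radians(c["fov_y"]/2))
    v,u=np.mgrid[:d.shape[0],:d.shape[1]]
    P=np.dstack([(u-c["cx"])/f*d,(v-c["cy"])/f*d,d])
    return P@R.from_quat(c["rotation"]).as_matrix().T+c["xyz"]
E
python3 - <<'E'
from h import *
z=np.load("pics/top0.npz"); p,d=z["p"],z["d"]; W=cloud("top",d)
H=W[...,2]
print("table z",np.median(H[280:340,250:330]),"deck",np.median(H[130:150,260:340]),"cover",np.median(H[185:205,250:320]))
roi=np.zeros(H.shape,bool); roi[95:255,210:362]=1
m=(roi&(H>0.055)&(H<0.1)).astype(np.uint8)
n,l,s,_=cv2.connectedComponentsWithStats(m); m=l==1+np.argmax(s[1:,4])
r=cv2.minAreaRect(W[m][:,:2].astype(np.float32)*1000); print("box",r,cv2.boxPoints(r))
hsv=cv2.cvtColor(p,cv2.COLOR_BGR2HSV)
c=(roi&m&(hsv[...,1]>70)&(H>.078)).astype(np.uint8); c=cv2.morphologyEx(c,cv2.MORPH_OPEN,np.ones((3,3)))
r=cv2.minAreaRect(W[c>0][:,:2].astype(np.float32)*1000); print("cover",r,cv2.boxPoints(r))
for nme,(u,v) in dict(cup=(200,142),cruc=(196,192),tin=(364,226),wt=(368,165),cork=(281,258)).items(): print(nme,W[v,u])
E
```

```text
table z -0.000874739252743062 deck 0.06964327919546864 cover 0.08537196944644204
box ((623.5293579101562, 8.857101440429688), (260.30133056640625, 270.3724670410156), 80.57286071777344) [[ 468.85104   -97.393234]
 [ 735.5721   -141.67842 ]
 [ 778.20764   115.10744 ]
 [ 511.48663   159.39262 ]]
cover ((567.9134521484375, 18.045669555664062), (240.50161743164062, 133.6829376220703), 80.68206024169922) [[ 482.4838    -89.795944]
 [ 614.4028   -111.440926]
 [ 653.34314   125.88728 ]
 [ 521.42413   147.53226 ]]
cup [0.70307896 0.20715657 0.0295152 ]
cruc [0.59122363 0.21702234 0.00515719]
tin [ 0.51386614 -0.16237322  0.02063822]
wt [ 0.65282897 -0.17585771  0.01985921]
cork [0.44212638 0.02268182 0.02733069]
```

```bash
cat >> h.py <<'E'
YAW=np.arctan2(-44.285,266.72); C=np.array([.6235,.0089,0]); RB=R.from_euler("z",YAW)
def w(x,y,z): return C+RB.apply([x,y,z])      # box frame -> world
def b(p): return RB.inv().apply(np.asarray(p)-C)
def down(a=0): return (RB*R.from_euler("z",a)*R.from_euler("x",np.pi)).as_quat()  # tool x at angle a in the box frame
E
python3 - <<'E'
from h import *
for a in (0,np.pi): print(a,[inverse_kinematics(w(x,0,z),down(a)) for x,z in((-.165,.15),(-.165,.076),(-.0145,.076))])
move_to(w(-.165,0,.14),down(0))
move_linear(w(-.165,0,.076),v=.1)
print(move_linear(w(.01,0,.076),v=.05,contact_N=12))
s=sense(); print(b(s["tool_pos"]),s["contact_force"],s["time"])
E
```

```text
0 [array([ 5.05802796e-01,  7.33935784e-02, -5.50246147e-01,  4.44089210e-16,
       -9.47156601e-01,  9.00458983e-01]), array([ 5.05802796e-01,  1.71466980e-01, -6.44046610e-01,  4.44089210e-16,
       -7.55282737e-01,  9.00458983e-01]), array([ 3.38738533e-01,  3.86229157e-01, -3.23351859e-01,  4.44089210e-16,
       -8.61215311e-01,  1.06752325e+00])]
3.141592653589793 [array([ 5.05802796e-01,  7.33935784e-02, -5.50246147e-01, -4.44089210e-16,
       -9.47156601e-01, -2.24113367e+00]), array([ 5.05802796e-01,  1.71466980e-01, -6.44046610e-01, -4.44089210e-16,
       -7.55282737e-01, -2.24113367e+00]), array([ 3.38738533e-01,  3.86229157e-01, -3.23351859e-01, -4.44089210e-16,
       -8.61215311e-01, -2.07406941e+00])]
True
[-0.01688331 -0.00040488  0.07519431] [ 0.58512364 -0.15648749 -1.1402798 ] 4.975
```

Run:
```python
from h import *
move_linear(w(-.04,0,.076),v=.1); move_linear(w(-.06,0,.16),v=.15)
q=sense()["qpos"]; grip(0.0)
movej([1.0,*q[1:]])
p,d=grab_frame("top"); np.savez("pics/top1.npz",p=p,d=d)
cv2.imwrite("pics/top1.png",cv2.resize(p[90:260,200:370],None,fx=3.5,fy=3.5,interpolation=cv2.INTER_CUBIC))
W=cloud("top",d); hsv=cv2.cvtColor(p,cv2.COLOR_BGR2HSV); B=RB.inv().apply((W-C).reshape(-1,3)).reshape(W.shape)
ins=(np.abs(B[...,0])<.135)&(np.abs(B[...,1])<.13)
c=ins&(B[...,2]>.08)&(hsv[...,1]>70); print("cover x",np.percentile(B[c][:,0],[1,99]),"z",np.median(B[c][:,2]))
well=(B[...,0]>-.118)&(B[...,0]<-.002)&(np.abs(B[...,1])<.11)
h=hsv[...,0].astype(int)
red=well&((h<6)|(h>172))&(hsv[...,1]>130)&(hsv[...,2]>50)&(B[...,2]>.03)
blk=well&(hsv[...,2]<60)&(B[...,2]>.042)
for n,m in(("red",red),("blk",blk)):
    q=B[m]
    print(n,m.sum(),q.mean(0) if len(q) else "",cv2.minAreaRect(q[:,:2].astype(np.float32)*1000) if len(q)>3 else "")
print(sense()["time"])
```

```text
cover x [-0.00478691  0.12790375] z 0.08557416451531241
red 159 [-0.07119875  0.06396072  0.05586494] ((-69.99636840820312, 61.0050048828125), (22.438526153564453, 70.0301742553711), 70.72022247314453)
blk 38 [-0.04270911 -0.03924265  0.0631172 ] ((-18.452117919921875, -23.049468994140625), (116.40542602539062, 116.72740173339844), 54.44155502319336)
8.85
```

View pics/top1.png

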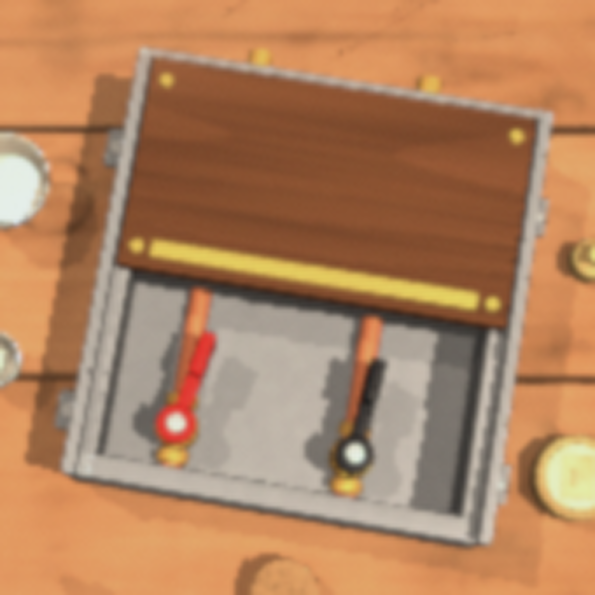

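The cover is back, with its edges at x -5 and 128 mm. The red valve is on the left: hub at crop pixel (176,422), paddle tip at (207,340), angle about 0.32 rad. The black valve has its hub at (353,454) and its paddle tip at (376,365).

Run:
```python
from h import *
def pose(th,off,z,r=.046):
    return w(-.092+r*np.cos(th)+off*np.sin(th), .068-r*np.sin(th)+off*np.cos(th), z), down(np.pi/2-th)
p,o=pose(.32,.027,.13); move_to(p,o); print("j",sense()["qpos"])
p,o=pose(.32,.027,.047); hit=move_linear(p,v=.08,ori=o,contact_N=6)
print("descent contact",hit,sense()["tool_pos"],sense()["time"])
if hit: raise SystemExit
p,o=pose(.32,.0145,.047); move_linear(p,v=.05,ori=o)
for th in np.arange(.45,1.75,.12):
    p,o=pose(th,.0145,.047)
    hit=move_linear(p,v=.05,ori=o,contact_N=12)
    s=sense(); print(round(th,2),hit,b(s["tool_pos"]).round(4),RB.inv().apply(s["contact_force"]).round(1),round(s["time"],2))
    if hit: break
p,d=grab_frame("wrist"); cv2.imwrite("pics/w1.png",p)
p,d=grab_frame("top"); cv2.imwrite("pics/t2.png",cv2.resize(p[90:260,200:370],None,fx=3,fy=3))
```

```text
j [ 4.78080324e-01  3.21793382e-01 -2.77114262e-01 -6.79210491e-05
 -9.71648410e-01  2.17736688e+00]
descent contact False [0.59755191 0.09366636 0.04754859] 11.1583
0.45 False [-0.0442  0.0611  0.0472] [1.5 1.2 0.5] 11.84
0.57 False [-0.0453  0.0556  0.0471] [1.1 0.7 1.2] 12.11
0.69 False [-0.0472  0.05    0.047 ] [1.5 1.7 1.5] 12.38
0.81 False [-0.0498  0.0447  0.047 ] [2.5 0.1 0.5] 12.64
0.93 False [-0.0529  0.0397  0.047 ] [ 2.1 -0.2  0.2] 12.91
1.05 False [-0.0567  0.0352  0.0469] [1.7 0.3 0.9] 13.18
1.17 False [-0.0609  0.0312  0.0469] [1.7 0.  0.9] 13.44
1.29 False [-0.0655  0.0278  0.0469] [ 0.9 -0.6  0.8] 13.71
1.41 False [-0.0705  0.025   0.0469] [1.  0.5 0.5] 13.97
1.53 False [-0.0757  0.0227  0.047 ] [-0.2  0.3 -0.4] 14.24
1.65 True [-0.0756  0.0221  0.0481] [ 6.3 -2.  -1.7] 14.45
```

Run:
```python
from h import *
t=b(sense()["tool_pos"])
move_linear(w(t[0]+.02,t[1],t[2]),v=.08); move_linear(w(t[0]+.02,t[1],.16),v=.15)
q=sense()["qpos"]; movej([1.0,*q[1:]])
p,d=grab_frame("top")
cv2.imwrite("pics/top3.png",cv2.resize(p[90:270,185:385],None,fx=3.3,fy=3.3,interpolation=cv2.INTER_CUBIC))
W=cloud("top",d); hsv=cv2.cvtColor(p,cv2.COLOR_BGR2HSV); B=RB.inv().apply((W-C).reshape(-1,3)).reshape(W.shape)
h=hsv[...,0].astype(int)
red=(B[...,0]>-.118)&(B[...,0]<-.01)&(np.abs(B[...,1])<.11)&((h<6)|(h>172))&(hsv[...,1]>150)&(B[...,2]>.042)
r=B[red]; f=r[r[:,1]<.05]; print("red paddle mean",f.mean(0),"line",cv2.fitLine(f[:,:2].astype(np.float32),cv2.DIST_L2,0,.01,.01).ravel(),"extent",r.min(0),r.max(0))
c=(np.abs(B[...,0])<.135)&(np.abs(B[...,1])<.13)&(B[...,2]>.08)&(hsv[...,1]>70); print("cover",np.percentile(B[c][:,0],[1,99]))
s=sense();print(s["time"],s["contact_force"])
```

```text
red paddle mean [-0.09329193  0.02951117  0.05897495] line [ 0.01550787  0.9998797  -0.09329192  0.02951117] extent [-0.10288539  0.01036142  0.04726396] [-0.08256925  0.07943858  0.06650838]
cover [-0.00477317  0.12805921]
17.175 [-0.30412196 -0.13294574 -0.08706218]
```

View pics/top3.png

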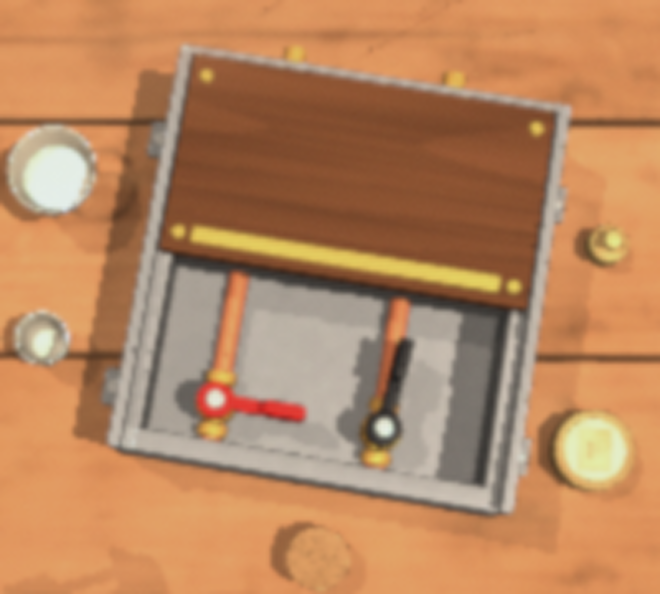

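The red handle now points along the box's -y, from hub (213,399) to tip (303,412), within about 0.02 rad of the shut direction. The cover is still at the rear stop, and the black handle and the bystanders look unmoved.

```bash
python3 -c "
from station import *
wait(0.3); print(sign_off())"
```

```text
the job is handed in; nothing more can be done
None
```

The job is handed in: the cover is slid back to its rear stop, the red handle is pushed shut (within about 0.02 rad of its shut direction in the last picture), and the black handle and bystanders look unmoved; the hand-in call returned no verdict.

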